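Gauge two bored sleeves on their plug pins and sort them

ROBOT

A 7-joint arm with a two-finger parallel gripper is mounted at the origin on a cart in front of the work surface, level with it; the furniture and walls round the work are solid. World frame = base frame: x ahead of the robot, y to its left, z up, the work surface at z = 0. Lengths are in m, angles in rad, forces in N, time in s.
With the tool pointing down it reaches from about 0.425 to 0.875 m from the base axis. Payload 4.7 kg.
Tool frame: the origin (TCP) lies midway between the tips of the shut fingers; the grasp point (between the pads) lies 19 mm behind it; z points along the fingers, y is the line along which they close (so a half turn about z gives the same grasp; the last joint's range is limited). The gripper opens to 87 mm and grips with 3 to 60 N. Pads are 19 mm wide; open, the fingers measure 117 mm over their backs; the gripper's body (75 mm by 190 mm) begins 51 mm behind the grasp point.
Start: joints at [-1.321, 0.321, -0.07, 1.45, 0.023, 1.371, -0.057], TCP at [0.152, 0.632, 0.223] pointing down, gripper open.
Joint ranges: [-2.86, 2.86], [-0.3, 2.09], [-1.38, 1.24], [0.06, 2.45], [-1.56, 4.7], [0.09, 2.05], [-2.69, 2.69]. Speed limits (rad/s): [2.57, 2.57, 3.14, 3.14, 3.14, 3.14, 3.14].

INTERFACE

Orientations are given as a rotation vector (axis times angle).
In Python, from bench import monitor, cams, workorder gives the robot as it stands.
- The arm moves only by the tool move_arm, never from a script. Its arguments are lists of equal length, an entry for each row: "slide": the shift along the tool's x, y, z in cm, a list of three; "roll": the turn about the tool's z in rad. In form: {"slide": [[dx, dy, dz], ...], "roll": [roll, ...]}. A call has 1 to 20 rows; each row is the pose to reach, as a shift and turn from the pose commanded when the call began, along the tool's axes at that moment; what a row does not reach only later rows make up. A row lasts 1/10 s, in which the tool goes at most 50 mm and 8.59 degrees, less where a joint would pass 70% of its speed; a pose out of reach is approached as far as the arm can. A call with a gripper value outside its range is refused whole. "gripper" is the finger opening in cm, from 0 to 8.7, set as the call begins (left out, the last holds). The fingers move at their own pace and stop on an object; "squeeze" is the grip in N (left out, the last holds). Time passes only in rows, so rows that repeat a pose let the fingers close. It gives the time, the measured TCP pose, the force, the opening and the grip force at its end, in the units of the state.
- monitor.get_state(): the state, without advancing time (a new reading comes with each control period).
- cams.get_image(name): name is "scene" or "top" or "wrist"; returns the picture (420x560x3 uint8, red, green, blue); there is no depth.
- cams.get_calibration(name): a dict with "mtx" (3x3 intrinsics, pixels), "R" (3x3) and "t" (3): a world point X has camera coordinates R X + t. Camera axes: x right, y down, z forward; pixel columns grow to the right and rows downward; lengths in m; the calibration is good to about 2 mm. A picture is of the moment at which its call begins: read the wrist's pose just before it. get_calibration takes no time and is no camera call; for the wrist camera it gives the pose at the moment of the call.
- workorder.close_job(): hands the job in; it is judged then, once.
The state is a dict: "time": time; "joint_positions": joint angles; "qd": joint speeds; "joint_torque": joint torques, N m; "position": TCP position; "tool_rot": TCP orientation; "ft_force": force on the tool from outside, world axes, zero at the start; "torque": the same for the moment, N m; "grip_width": opening from 0.0 (shut) to 1.0 (fully open); "grip_force": force on a finger pad.
Only numpy, scipy, OpenCV 4.12 (cv2) and the standard library are available. Lean on these libraries where they do the work, as an engineer would, in place of code of your own. Each camera call takes 0.05 s, during which the arm holds its last target. There are 200 camera calls.

TASK

Two square brass tool sleeves wait on the gauge fixture, one in front of each lane. Push both along their lanes onto the gauge pins, gently, as far as each will go; one that slides fully home against the shoulder is good, one that stops short is not bored through. Then draw each sleeve straight back off its pin and set it down in a tray, good ones in the green tray and ones that stopped short in the red tray, without forcing or dropping them or disturbing the other things on the bench.

Things in the scene. Friction and masses are not known exactly. Their poses are not given: they have to be found in the camera images.
- gauge_fixture: Gauge fixture, fixed: metal deck, top at z = 12 mm, x from -130 to +96 mm, 150 mm wide, with a dark steel end block at x = +64 to +96 mm, top at z = 52 mm. Origin on the bench. x: the way the sleeves are pushed, z up. Lane centre lines at y = +36 and -36 mm, each between two rails 30 mm apart, 8 mm wide and 8 mm high, x = -30 to +58 mm; flared mouths begin at x = -57 mm.
- pin_left (a point): Centre of the nose of the gauge pin in the lane at y = +36 mm (fixture frame x = 25, y = 36, z = 26 mm; axes as the fixture's). The pin is 12 mm thick with a bevelled nose and sticks out level, 36 mm long, towards -x from a round shoulder (24 mm across) at x = +61 mm. A good sleeve ends with its middle at x = +43 mm in the fixture frame, its face on the shoulder.
- pin_right (a point): The same for the lane at y = -36 mm. A sleeve that is not bored through stops when 13 mm of it are on the pin: its middle is then at x = +20 mm in the fixture frame and 23 mm of the pin stay bare.
- sleeve_1: Square brass sleeve, 28 x 28 mm, 36 mm long, 0.13 to 0.25 kg, 14 mm bore along its own x, small set screw flush in its top. Origin at the centre of its underside, z up. Starts on the deck in front of one lane, its bore within 0.1 rad of the lane. Which sleeve is bored through is not known and does not show from above. Under 1 N slides it.
- sleeve_1_mid (a point): Middle of this sleeve, on the bore's axis, 14 mm above its underside.
- sleeve_2: The other brass sleeve, the same outside as sleeve_1, in front of the other lane.
- sleeve_2_mid (a point): Middle of this sleeve, on the bore's axis, 14 mm above its underside.
- green_tray: Shallow green plastic tray for good sleeves, fixed to the bench, 100 (its x) x 130 (its y) x 16 mm high, walls and floor 3 mm. Origin at the centre of its underside. The two trays stand left of the fixture, one nearer to the robot and one farther; which is which varies.
- red_tray: Shallow red plastic tray of the same size and make, for sleeves that stopped short.
- masking_tape: Roll of masking tape, 48 mm across, 19 mm high, lying beyond the fixture; leave it alone. Origin at the centre of its underside.
- swarf_brush: Small bristle brush, 164 x 15 mm, lying near the back; leave it alone. Origin at the middle of its underside.
- blue_marker: Blue capped marker, 141 x 12 mm, lying beyond the fixture to the right; leave it alone. Origin at the middle of its underside.
Mind the look-alikes: they are no part of the job. What is shaped like the sleeve_2 but turquoise is not meant.

How it is judged:
On the way:
1. both sleeves have been pushed onto the gauge pins as far as they go: one within 3 mm of its shoulder, the other within 3 mm of where its bore ends (x of sleeve_1_mid in the frame of gauge_fixture between 0.04 and 0.0455 m and (y of sleeve_1_mid in the frame of gauge_fixture between 0.032 and 0.04 m or y of sleeve_1_mid in the frame of gauge_fixture between -0.04 and -0.032 m) and z of sleeve_1_mid in the frame of gauge_fixture between 0.022 and 0.031 m and x of sleeve_2_mid in the frame of gauge_fixture between 0.017 and 0.023 m and (y of sleeve_2_mid in the frame of gauge_fixture between 0.032 and 0.04 m or y of sleeve_2_mid in the frame of gauge_fixture between -0.04 and -0.032 m) and z of sleeve_2_mid in the frame of gauge_fixture between 0.022 and 0.031 m), for 0.2 s.
At the end, for the whole second after the job is handed in: The sleeve that went fully home on its pin lies at rest on the floor of the green tray and the one that stopped short lies at rest on the floor of the red tray (middle of each sleeve within the tray's walls, not propped on a wall) (x of sleeve_1_mid in the frame of green_tray between -0.036 and 0.036 m and y of sleeve_1_mid in the frame of green_tray between -0.052 and 0.052 m and z of sleeve_1_mid in the frame of green_tray between 0.01 and 0.025 m and linear speed of each of sleeve_1, sleeve_2 below 0.02 m/s and x of sleeve_2_mid in the frame of red_tray between -0.036 and 0.036 m and y of sleeve_2_mid in the frame of red_tray between -0.052 and 0.052 m and z of sleeve_2_mid in the frame of red_tray between 0.01 and 0.025 m); the robot touches nothing.
It fails at once if a sleeve is forced against the fixture or its pin (more than 100 N) (contact force between any of sleeve_1, sleeve_2 and gauge_fixture above 100 N).
It fails at once if a sleeve is let fall into a tray from more than 20 mm above its floor ((x of sleeve_1_mid in the frame of green_tray between -0.05 and 0.05 m and y of sleeve_1_mid in the frame of green_tray between -0.065 and 0.065 m and z of sleeve_1_mid in the frame of green_tray above 0.03 m and contact force between sleeve_1 and the fingers below 0.5 N and linear speed of sleeve_1 above 0.3 m/s) or (x of sleeve_1_mid in the frame of red_tray between -0.05 and 0.05 m and y of sleeve_1_mid in the frame of red_tray between -0.065 and 0.065 m and z of sleeve_1_mid in the frame of red_tray above 0.03 m and contact force between sleeve_1 and the fingers below 0.5 N and linear speed of sleeve_1 above 0.3 m/s) or (x of sleeve_2_mid in the frame of green_tray between -0.05 and 0.05 m and y of sleeve_2_mid in the frame of green_tray between -0.065 and 0.065 m and z of sleeve_2_mid in the frame of green_tray above 0.03 m and contact force between sleeve_2 and the fingers below 0.5 N and linear speed of sleeve_2 above 0.3 m/s) or (x of sleeve_2_mid in the frame of red_tray between -0.05 and 0.05 m and y of sleeve_2_mid in the frame of red_tray between -0.065 and 0.065 m and z of sleeve_2_mid in the frame of red_tray above 0.03 m and contact force between sleeve_2 and the fingers below 0.5 N and linear speed of sleeve_2 above 0.3 m/s)).
It fails at once if the masking tape, the brush or the marker is shifted by more than 30 mm (distance of any of masking_tape, swarf_brush, blue_marker from where it was at the start of the episode above 0.03 m).
It also fails if it takes over 59 s, if anything falls off the work surface, if the arm or the gripper's body presses on something with over 40 N, if the wrist force passes 120 N, or if a joint passes its speed limit or range.

## Working session

There is one attempt and no reset: what is moved stays moved. The work goes in short steps, Python scripts to look and compute and a tool call to move; the robot and the scene stay as the last step left them, time stands still between calls to the robot, and variables do not carry over. Pictures are saved under pics/ and viewed, at most 10 in all, crops included, and the job is handed in when it is done.

Besides the shell and the picture viewer there is one more tool, called after "Emit:" in YAML: its name, and indented under it one key for each argument. move_arm: Moves the arm, as the interface text tells. Its arguments: {"type":"object","properties":{"slide":{"type":"array","items":{"type":"array","items":{"type":"number"}}},"roll":{"type":"array","items":{"type":"number"}},"gripper":{"type":"number"},"squeeze":{"type":"number"}},"required":["slide","roll"]}

```bash
ls; mkdir -p pics
python3 - <<'E'
from bench import monitor, cams
import cv2
s=monitor.get_state()
print({k:s[k] for k in ('time','position','tool_rot','ft_force','grip_width')})
for n in ('top','scene'):
    im=cams.get_image(n); cv2.imwrite(f'pics/{n}0.png',im[:,:,::-1])
    c=cams.get_calibration(n); print(n,c['mtx'],c['R'],c['t'])
E
```

```text
pics
{'time': 0.0, 'position': array([0.15177752, 0.63146361, 0.22148795]), 'tool_rot': array([-3.69450134e-01, -3.11969301e+00,  2.95814485e-03]), 'ft_force': array([-0.37587298, -0.17722709, -0.35828221]), 'grip_width': 0.9970790859900008}
top [[536.26024997   0.         279.60336261]
 [  0.         536.26024997 209.1434864 ]
 [  0.           0.           1.        ]] [[-0.01019496 -0.99989427  0.01036919]
 [-0.99080239  0.00870189 -0.13503666]
 [ 0.13493215 -0.01165051 -0.99078634]] [-0.04625299  0.63042336  1.61117073]
scene [[391.41245777   0.         281.78851273]
 [  0.         391.41245777 211.46327649]
 [  0.           0.           1.        ]] [[ 0.72346959 -0.69034974  0.00299825]
 [-0.35053239 -0.37108395 -0.85989752]
 [ 0.59474263  0.62105872 -0.5104579 ]] [-0.47997919  0.25185343  0.70720171]
```

View pics/top0.png

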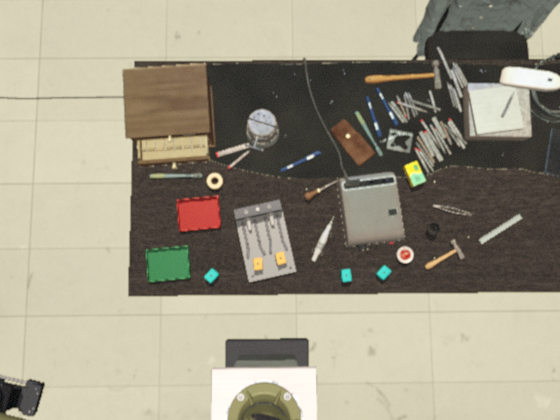

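View pics/scene0.png

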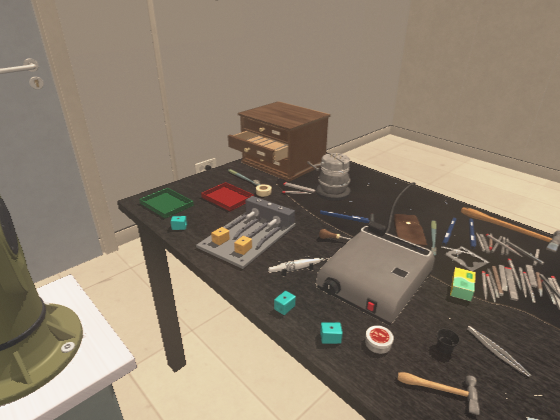

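The top view shows the fixture turned slightly left, with sleeves at about (258,264) and (281,258), the green tray near the robot at (168,264) and the red tray farther off at (199,214). The scene view agrees with this. The turquoise blocks are decoys. Next I'll measure coarse positions.

```bash
cat > h.py <<'E'
import numpy as np, cv2
from bench import monitor, cams
from scipy.spatial.transform import Rotation as Ro
def cast(c,uv,z):
    uv=np.atleast_2d(uv).astype(float)
    d=np.c_[uv,np.ones(len(uv))]@np.linalg.inv(c['mtx']).T@c['R']
    o=-c['R'].T@c['t']
    return o+d*((z-o[2])/d[:,2])[:,None]
def blobs(im,lo,hi,amin):
    m=cv2.inRange(cv2.cvtColor(im,cv2.COLOR_RGB2HSV),lo,hi)
    m=cv2.morphologyEx(m,cv2.MORPH_CLOSE,np.ones((3,3),np.uint8))
    return [k for k in cv2.findContours(m,cv2.RETR_EXTERNAL,cv2.CHAIN_APPROX_NONE)[0] if cv2.contourArea(k)>amin]
def rect(c,k,z):
    p=cast(c,k.reshape(-1,2),z)[:,:2]
    return cv2.minAreaRect((p*1000).astype(np.float32))
YEL=((12,110,120),(30,255,255)); GRN=((55,120,40),(75,255,255)); RED=((0,150,80),(6,255,255))
def tool():
    s=monitor.get_state(); return s,Ro.from_rotvec(s['tool_rot']).as_matrix()
E
python3 - <<'E'
from h import *
c=cams.get_calibration('top'); im=cv2.imread('pics/top0.png')[:,:,::-1]
for n,col,z,a in(('y',YEL,.04,40),('g',GRN,.016,300),('r',RED,.016,300)):
    for k in blobs(im,*col,a): print(n,cv2.contourArea(k),rect(c,k,z))
print(cast(c,[[236,209],[281,202],[296,271],[250,281]],.012))
s,R=tool(); print(R); w=cams.get_calibration('wrist'); print(w['mtx'],R.T@w['R'].T, R.T@(-w['R'].T@w['t']-s['position']))
E
```

```text
y 82.0 ((462.96356201171875, 16.491439819335938), (35.30678939819336, 25.65760612487793), 6.942901134490967)
y 85.5 ((479.4231262207031, -52.092529296875), (35.61214065551758, 27.0169734954834), 17.785686492919922)
y 132.5 ((471.10418701171875, -541.6525268554688), (17.689586639404297, 104.8499984741211), 27.22960090637207)
y 42.5 ((678.2411499023438, -149.65927124023438), (16.768545150756836, 39.17719268798828), 26.27552032470703)
y 172.0 ((742.8528442382812, -472.957763671875), (69.08935546875, 52.3006706237793), 22.007265090942383)
y 337.0 ((827.8347778320312, -292.495849609375), (104.51856994628906, 61.55326461791992), 41.129005432128906)
y 43.0 ((896.3776245117188, 414.01104736328125), (37.88065719604492, 26.467546463012695), 26.92317008972168)
y 310.5 ((1052.769775390625, -439.71136474609375), (24.257732391357422, 220.10450744628906), 1.947970986366272)
g 1196.0 ((466.2424011230469, 294.1021728515625), (97.04789733886719, 130.25474548339844), 4.668154716491699)
r 1327.0 ((622.55029296875, 202.32675170898438), (104.58867645263672, 133.39466857910156), 4.786471366882324)
[[ 0.63583554  0.08433181  0.012     ]
 [ 0.65683969 -0.05722879  0.012     ]
 [ 0.44050615 -0.10138317  0.012     ]
 [ 0.41127388  0.04100563  0.012     ]]
[[-9.72342593e-01  2.33558974e-01 -2.94235573e-04]
 [ 2.33559134e-01  9.72341128e-01 -1.69171681e-03]
 [-1.09018294e-04 -1.71364972e-03 -9.99998526e-01]]
[[329.78440741   0.         278.63969006]
 [  0.         329.78440741 212.8283722 ]
 [  0.           0.           1.        ]] [[-4.30665827e-04 -9.52945722e-01 -3.03140670e-01]
 [ 9.99999613e-01 -6.43104132e-04  6.00967435e-04]
 [-7.67640363e-04 -3.03140293e-01  9.52945630e-01]] [ 0.08409282  0.00117027 -0.16276052]
```

Emit:
move_arm:
  slide:
    - [-34.4,-15.5,2]
    - [-34.4,-15.5,2]
    - [-34.4,-15.5,2]
    - [-34.4,-15.5,2]
    - [-34.4,-15.5,2]
    - [-34.4,-15.5,2]
    - [-34.4,-15.5,2]
    - [-34.4,-15.5,2]
    - [-48.8,-54.2,5]
    - [-48.8,-54.2,5]
    - [-48.8,-54.2,5]
    - [-48.8,-54.2,5]
    - [-48.8,-54.2,5]
    - [-48.8,-54.2,5]
    - [-48.8,-54.2,5]
    - [-48.8,-54.2,5]
    - [-48.8,-54.2,5]
    - [-48.8,-54.2,5]
    - [-48.8,-54.2,5]
    - [-48.8,-54.2,5]
  roll: [-0.1,-0.2,-0.3,-0.4,-0.43,-0.43,-0.43,-0.43,-0.43,-0.43,-0.43,-0.43,-0.43,-0.43,-0.43,-0.43,-0.43,-0.43,-0.43,-0.43]
  gripper: 5

```text
time: 2.1
position: [0.4997, -0.0068, 0.1725]
tool_rot: [0.31, -3.126, -0.001]
ft_force: [-0.0, 0.3, -0.3]
grip_width: 0.578
grip_force: 0.0
```

Run:
```python
from h import *
c=cams.get_calibration('wrist'); im=cams.get_image('wrist'); cv2.imwrite('pics/w1.png',im[:,:,::-1])
np.save('w1c.npy',c,allow_pickle=True)
for k in blobs(im,*YEL,300): print(cv2.contourArea(k),cv2.boundingRect(k),rect(c,k,.04))
s,R=tool(); print(s['position'],R)
```

```text
5056.0 (175, 358, 347, 21) ((671.3843994140625, 108.04632568359375), (27.11070442199707, 386.5042724609375), 11.693747520446777)
[ 0.49970658 -0.0068283   0.17247852] [[-9.80527345e-01 -1.96382529e-01 -1.64454758e-04]
 [-1.96382585e-01  9.80527240e-01  4.60202506e-04]
 [ 7.08766380e-05  4.83537193e-04 -9.99999881e-01]]
```

View pics/w1.png

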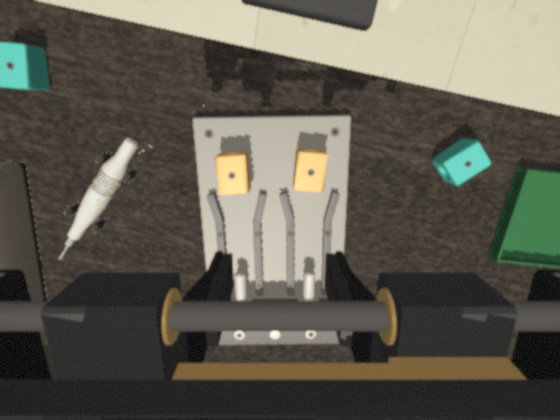

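The wrist view shows the sleeves at (233,174) and (310,171), the deck's near corners at about (195,117) and (350,117), and the pin noses at (240,280) and (308,280).

Run:
```python
from h import *
c=np.load('w1c.npy',allow_pickle=True).item(); b=cv2.imread('pics/w1.png'); im=b[:,:,::-1]
h=cv2.cvtColor(im,cv2.COLOR_RGB2HSV)
print('sleeve top col',h[155:200:2,224].tolist()); print('deck',h[230,275],h[135,270],h[100,270])
cv2.imwrite('pics/w1z.png',cv2.resize(b[105:295,185:360],None,fx=3,fy=3,interpolation=cv2.INTER_CUBIC))
```

```text
sleeve top col [[18, 128, 173], [19, 113, 243], [20, 105, 255], [21, 103, 255], [21, 103, 255], [21, 102, 255], [21, 100, 255], [21, 102, 255], [21, 99, 255], [21, 101, 255], [22, 99, 255], [22, 100, 255], [22, 99, 255], [22, 99, 255], [22, 99, 255], [22, 98, 255], [22, 97, 255], [22, 99, 255], [22, 98, 255], [21, 101, 255], [18, 68, 229], [19, 28, 203], [20, 26, 203]]
deck [ 21  25 207] [ 20  24 190] [21 53 67]
```

View pics/w1z.png

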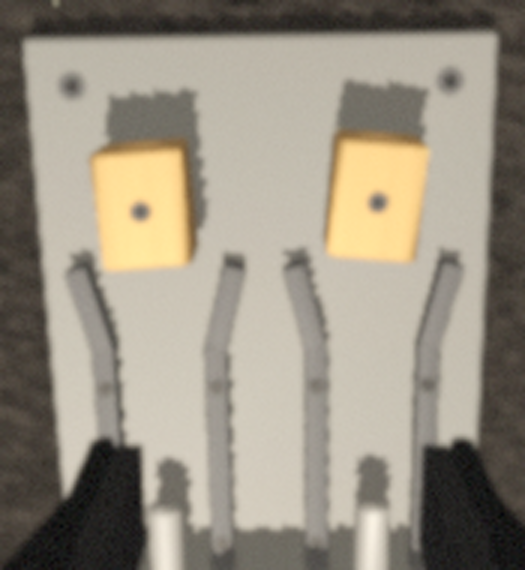

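The zoomed crop shows the sleeve tops with their screws, the flared rails and the pin noses at about (165,510) and (372,510) in crop pixels. I'll fit the deck edges, sleeves and pins from it.

```bash
cat > meas.py <<'E'
from h import *
TOP=((15,60,235),(26,255,255))
def fixture(c,im):
    v=cv2.GaussianBlur(cv2.cvtColor(im,cv2.COLOR_RGB2HSV)[:,:,2],(3,3),0).astype(int)
    def edge(a): # first crossing of 130 with subpixel
        i=np.argmax(a>130); return i-1+(130-a[i-1])/(a[i]-a[i-1])
    L=[(150+edge(v[r,150:240]),r) for r in range(130,215)]
    Rr=[(400-edge(v[r,400:300:-1]),r) for r in range(130,215)]
    T=[(u,90+edge(v[90:140,u])) for u in range(205,342)]
    out=[]
    for P in (L,Rr,T):
        W=cast(c,P,.012)[:,:2]
        l=cv2.fitLine((W*1000).astype(np.float32),cv2.DIST_HUBER,0,.01,.01).ravel(); out.append(l)
    return out
def sleeves(c,im):
    return [rect(c,k,.04) for k in blobs(im,*TOP,300) if cv2.contourArea(k)<3000]
E
python3 - <<'E'
from meas import *
c=np.load('w1c.npy',allow_pickle=True).item(); im=cv2.imread('pics/w1.png')[:,:,::-1]
L,R,T=fixture(c,im)
for l in(L,R,T):print(l,np.arctan(l[1]/l[0]))
yaw=(np.arctan(L[1]/L[0])+np.arctan(R[1]/R[0]))/2
ex=np.array([np.cos(yaw),np.sin(yaw)]);ey=np.array([-ex[1],ex[0]])
yl,yr,xb=L[2:]@ey,R[2:]@ey,T[2:]@ex
print('yaw',yaw,'width',yr-yl,'mid y',(yl+yr)/2)
O=ex*(xb+130)+ey*(yl+yr)/2; print('O',O)
# coordinates in the fixture
f=lambda P:(np.atleast_2d(P)-O)@np.c_[ex,ey]
for s in sleeves(c,im): print('sleeve',f(s[0]),s)
Z=lambda u,v:(185+u/3,105+v/3)
print('screws',f(cast(c,[Z(140,211),Z(377,202)],.04)[:,:2]*1000))
print('pin top noses',f(cast(c,[Z(165,510),Z(372,510)],.032)[:,:2]*1000))
print('rail tops, ends of straight part',f(cast(c,[Z(104,350),Z(216,350),Z(315,350),Z(427,345)],.02)[:,:2]*1000))
E
```

```text
[ 9.7826231e-01  2.0737122e-01  4.9310617e+02 -8.9244301e+01] 0.20888701
[9.7779876e-01 2.0954607e-01 4.5469067e+02 5.5376766e+01] 0.21111071
[ 2.0922734e-01 -9.7786701e-01  4.2604800e+02 -2.5385313e+01] -1.3600116
yaw 0.20999886 width 149.45197 mid y -115.35004
O [5.5354834e+02 4.2915344e-02]
sleeve [[-79.92595455 -36.56713515]] ((483.0010070800781, -52.38214874267578), (34.871185302734375, 25.263988494873047), 12.772954940795898)
sleeve [[-81.6892784   34.89204994]] ((466.380126953125, 17.13957977294922), (35.48310089111328, 25.1270751953125), 3.531524419784546)
screws [[-79.9648161  -36.24057191]
 [-81.76352382  35.32519371]]
pin top noses [[ 25.2372994  -34.67239896]
 [ 26.20996002  36.14408042]]
rail tops, ends of straight part [[-28.78489436 -53.94754958]
 [-28.27643668 -16.19494851]
 [-27.8268548   17.18616959]
 [-29.10121253  54.90588311]]
```

Emit:
move_arm:
  slide:
    - [2.54,-4.11,6]
    - [2.54,-4.11,11]
    - [2.54,-4.11,11]
    - [2.54,-4.11,12.5]
    - [2.54,-4.11,13.5]
    - [2.54,-4.11,14.5]
    - [2.54,-4.11,14.8]
    - [2.54,-4.11,14.8]
    - [2.54,-4.11,14.8]
  roll: [-0.012,-0.012,-0.012,-0.012,-0.012,-0.012,-0.012,-0.012,-0.012]
  gripper: 5

```text
time: 3.05
position: [0.4835, -0.054, 0.0252]
tool_rot: [-0.324, 3.124, 0.0]
ft_force: [-0.3, 0.2, 0.0]
grip_width: 0.578
grip_force: 0.0
```

Emit:
move_arm:
  slide:
    - [0,0.2,0.15]
    - [0,0.2,0.15]
    - [0,0.2,0.15]
    - [0,0.2,0.15]
    - [0,0.2,0.15]
    - [0,0.2,0.15]
    - [0,0.2,0.15]
    - [0,0.2,0.15]
  roll: [-0.003,-0.003,-0.003,-0.003,-0.003,-0.003,-0.003,-0.003]
  gripper: 2
  squeeze: 8

```text
time: 3.85
position: [0.4825, -0.0523, 0.0232]
tool_rot: [-0.328, 3.124, -0.0]
ft_force: [-0.9, -0.0, 2.4]
grip_width: 0.317
grip_force: 8.0
```

```bash
cat > where.py <<'E'
from h import *
O=np.array([.5535,0]);a=.21;ex=np.array([np.cos(a),np.sin(a)]);ey=np.array([-ex[1],ex[0]])
def show():
    s,R=tool();p=s['position']-[*O,0]
    F=s['ft_force'];print('t',s['time'],'TCP fix mm',np.round([1000*p[:2]@ex,1000*p[:2]@ey,1000*p[2]],1),'yaw err',round(float(np.arctan2(-R[1,0],-R[0,0])-a),4),
     'F fix',np.round([F[:2]@ex,F[:2]@ey,F[2]],1),'open',round(s['grip_width']*87,1),s['grip_force'])
if __name__=='__main__': show()
E
python3 where.py
```

```text
t 3.85 TCP fix mm [-80.4 -36.4  23.2] yaw err -0.0009 F fix [-0.9  0.2  2.4] open 27.6 7.99115527421236
```

Emit:
move_arm:
  slide:
    - [-0.5,0,0]
    - [-1,0,0]
    - [-1.5,0,0]
    - [-2,0,0]
    - [-2.5,0,0]
    - [-3,0,0]
    - [-3.5,0,0]
    - [-4,0,0]
    - [-4,0,0]
  roll: [0,0,0,0,0,0,0,0,0]

```text
time: 4.75
position: [0.5229, -0.0436, 0.0232]
tool_rot: [-0.328, 3.122, -0.0]
ft_force: [0.5, 0.3, 2.3]
grip_width: 0.322
grip_force: 8.0
```

```bash
python3 where.py
python3 - <<'E'
from h import *
c=cams.get_calibration('wrist'); im=cams.get_image('wrist'); cv2.imwrite('pics/w2.png',cv2.resize(im[100:320,160:440],None,fx=2.5,fy=2.5)[:,:,::-1])
E
```

```text
t 4.75 TCP fix mm [-39.  -36.3  23.2] yaw err -0.0004 F fix [0.6 0.2 2.3] open 28.0 7.99974225461483
```

View pics/w2.png

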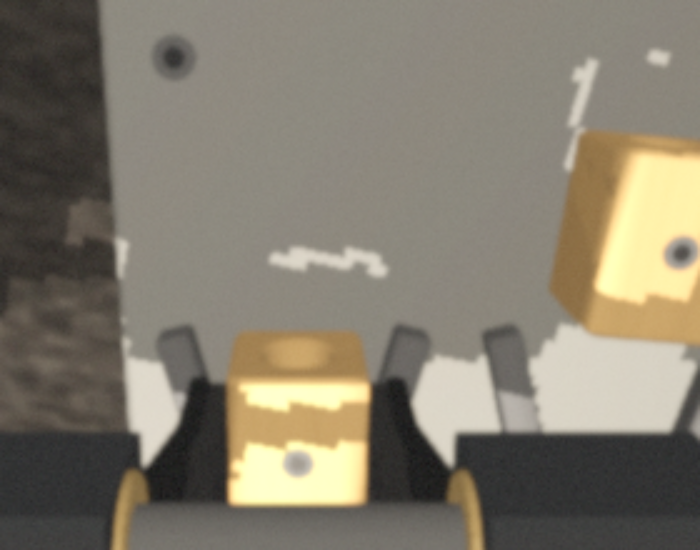

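The sleeve (screw at (298,463) in the crop) is centred in the fingers and between the mouth ends (178 and 410). I'll go on.

Emit:
move_arm:
  slide:
    - [-0.4,0,0]
    - [-0.8,0,0]
    - [-1.2,0,0]
    - [-1.6,0,0]
    - [-2,0,0]
    - [-2.4,0,0]
    - [-2.8,0,0]
    - [-3.2,0,0]
    - [-3.6,0,0]
    - [-4,0,0]
    - [-4,0,0]
  roll: [0,0,0,0,0,0,0,0,0,0,0]

```text
time: 5.9
position: [0.5616, -0.0354, 0.0231]
tool_rot: [-0.328, 3.123, -0.0]
ft_force: [1.9, 0.2, 2.8]
grip_width: 0.321
grip_force: 8.0
```

```bash
python3 where.py
```

```text
t 5.9 TCP fix mm [  0.5 -36.3  23.1] yaw err -0.0006 F fix [ 1.9 -0.2  2.8] open 27.9 7.999960854649544
```

Smooth so far, with no lateral load. I'll push to x≈17 before checking for the short stop.

Emit:
move_arm:
  slide:
    - [-0.3,0,0]
    - [-0.6,0,0]
    - [-0.9,0,0]
    - [-1.2,0,0]
    - [-1.5,0,0]
    - [-1.7,0,0]
    - [-1.7,0,0]
  roll: [0,0,0,0,0,0,0]

```text
time: 6.6
position: [0.5775, -0.032, 0.0231]
tool_rot: [-0.328, 3.124, 0.0]
ft_force: [-1.4, -0.4, 3.4]
grip_width: 0.317
grip_force: 8.0
```

```bash
python3 where.py
```

```text
t 6.6 TCP fix mm [ 16.8 -36.3  23.1] yaw err -0.0008 F fix [-1.5 -0.1  3.4] open 27.6 7.999969348311424
```

Emit:
move_arm:
  slide:
    - [-0.15,0,0]
    - [-0.3,0,0]
    - [-0.45,0,0]
    - [-0.6,0,0]
    - [-0.6,0,0]
  roll: [0,0,0,0,0]

```text
time: 7.1
position: [0.5832, -0.0309, 0.0231]
tool_rot: [-0.328, 3.124, 0.0]
ft_force: [-1.2, 0.0, 4.7]
grip_width: 0.321
grip_force: 8.0
```

```bash
python3 where.py
```

```text
t 7.1 TCP fix mm [ 22.6 -36.4  23.1] yaw err -0.0008 F fix [-1.2  0.3  4.7] open 27.9 7.999922297894955
```

Emit:
move_arm:
  slide:
    - [-0.15,0,0]
    - [-0.3,0,0]
    - [-0.45,0,0]
    - [-0.6,0,0]
    - [-0.6,0,0]
  roll: [0,0,0,0,0]

```text
time: 7.6
position: [0.5891, -0.0296, 0.0231]
tool_rot: [-0.328, 3.124, 0.0]
ft_force: [-1.9, 0.5, 4.8]
grip_width: 0.317
grip_force: 8.0
```

```bash
python3 where.py
```

```text
t 7.6 TCP fix mm [ 28.6 -36.4  23.1] yaw err -0.0008 F fix [-1.7  0.9  4.8] open 27.6 7.999974600970745
```

Emit:
move_arm:
  slide:
    - [-0.2,0,0]
    - [-0.4,0,0]
    - [-0.6,0,0]
    - [-0.8,0,0]
    - [-1.0,0,0]
    - [-1.15,0,0]
    - [-1.15,0,0]
  roll: [0,0,0,0,0,0,0]

```text
time: 8.3
position: [0.6003, -0.0272, 0.0231]
tool_rot: [-0.328, 3.124, 0.0]
ft_force: [-0.4, 0.6, 4.3]
grip_width: 0.32
grip_force: 8.0
```

```bash
python3 where.py
```

```text
t 8.3 TCP fix mm [ 40.1 -36.4  23.1] yaw err -0.0008 F fix [-0.3  0.7  4.3] open 27.9 7.99992173910141
```

Emit:
move_arm:
  slide:
    - [-0.1,0,0]
    - [-0.2,0,0]
    - [-0.3,0,0]
    - [-0.4,0,0]
    - [-0.4,0,0]
  roll: [0,0,0,0,0]

```text
time: 8.8
position: [0.6028, -0.0267, 0.0227]
tool_rot: [0.327, -3.122, -0.0]
ft_force: [-4.4, -0.0, 5.8]
grip_width: 0.323
grip_force: 8.0
```

```bash
python3 where.py
python3 - <<'E'
from h import *
c=cams.get_calibration('wrist'); im=cams.get_image('wrist'); cv2.imwrite('pics/w3.png',cv2.resize(im[100:320,160:440],None,fx=2.5,fy=2.5)[:,:,::-1])
E
```

```text
t 8.8 TCP fix mm [ 42.6 -36.4  22.7] yaw err -0.001 F fix [-4.3  0.9  5.8] open 28.1 8.000057525932789
```

View pics/w3.png

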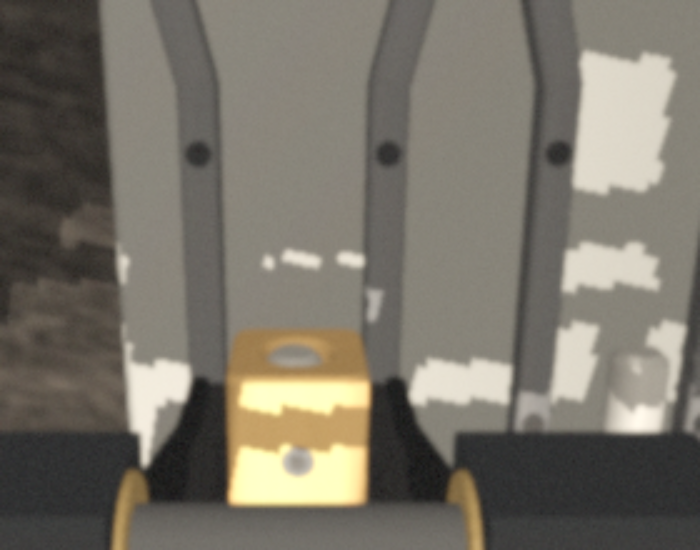

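The screw is still at (297,461), so the sleeve hasn't slipped. The force rose at x=42.6 and the pin shows inside the bore. The right-lane sleeve is home, so it's good. On to the left one.

Emit:
move_arm:
  slide:
    - [0,0,0]
    - [0,0,0]
    - [0,0,0]
    - [0,0,-1]
    - [0,0,-3]
    - [0,0,-5]
    - [4,2,-5]
    - [8,5,-5]
    - [12.43,7.16,-5]
    - [12.43,7.16,-5]
    - [12.43,7.16,-5]
    - [12.43,7.16,-3]
    - [12.43,7.16,-2]
    - [12.43,7.16,-1]
    - [12.43,7.16,-0.1]
    - [12.43,7.16,-0.1]
    - [12.43,7.16,-0.1]
  roll: [0,0,0,0,0,0,0,0,0,0,0,0,0,0,0,0,0]
  gripper: 5

```text
time: 10.55
position: [0.4679, 0.0176, 0.0239]
tool_rot: [0.328, -3.124, 0.0]
ft_force: [0.2, -0.5, -0.4]
grip_width: 0.577
grip_force: 0.0
```

```bash
python3 where.py
```

```text
t 10.55 TCP fix mm [-80.1  35.1  23.9] yaw err -0.0011 F fix [ 0.1 -0.5 -0.4] open 50.2 0.0
```

Emit:
move_arm:
  slide:
    - [0.15,0.1,0.07]
    - [0.15,0.1,0.07]
    - [0.15,0.1,0.07]
    - [0.15,0.1,0.07]
    - [0.15,0.1,0.07]
    - [0.15,0.1,0.07]
    - [0.15,0.1,0.07]
    - [0.15,0.1,0.07]
  roll: [0,0,0,0,0,0,0,0]
  gripper: 2

```text
time: 11.35
position: [0.4663, 0.0185, 0.0237]
tool_rot: [-0.328, 3.124, 0.0]
ft_force: [-0.4, 0.4, 4.3]
grip_width: 0.324
grip_force: 8.0
```

```bash
python3 where.py
```

```text
t 11.35 TCP fix mm [-81.4  36.3  23.7] yaw err -0.0008 F fix [-0.3  0.5  4.3] open 28.1 7.974570170044899
```

Emit:
move_arm:
  slide:
    - [-0.5,0,0]
    - [-1,0,0]
    - [-1.5,0,0]
    - [-2,0,0]
    - [-2.5,0,0]
    - [-3,0,0]
    - [-3.5,0,0]
    - [-4,0,0]
    - [-4,0,0]
  roll: [0,0,0,0,0,0,0,0,0]

```text
time: 12.25
position: [0.5063, 0.0266, 0.0232]
tool_rot: [-0.328, 3.123, -0.001]
ft_force: [1.2, -0.6, 0.1]
grip_width: 0.323
grip_force: 8.0
```

```bash
python3 where.py
python3 - <<'E'
from h import *
c=cams.get_calibration('wrist'); im=cams.get_image('wrist'); cv2.imwrite('pics/w4.png',cv2.resize(im[100:320,160:440],None,fx=2.5,fy=2.5)[:,:,::-1])
E
```

```text
t 12.25 TCP fix mm [-40.6  35.8  23.2] yaw err -0.001 F fix [ 1.1 -0.9  0.1] open 28.1 8.000136762857437
```

View pics/w4.png

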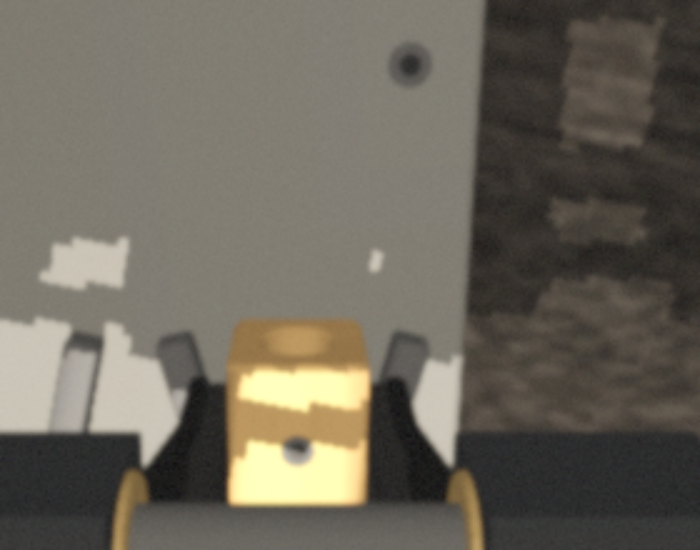

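The left sleeve is centred between the mouth ends (180 and 408). Its screw at (297,450) puts its middle about 2 mm nearer the robot than the grasp, so a short stop would come at TCP x≈22.

Emit:
move_arm:
  slide:
    - [-0.4,0,0]
    - [-0.8,0,0]
    - [-1.2,0,0]
    - [-1.6,0,0]
    - [-2,0,0]
    - [-2.4,0,0]
    - [-2.8,0,0]
    - [-3.2,0,0]
    - [-3.6,0,0]
    - [-4,0,0]
    - [-4.3,0,0]
    - [-4.6,0,0]
    - [-4.9,0,0]
    - [-5.2,0,0]
    - [-5.4,0,0]
    - [-5.6,0,0]
    - [-5.8,0,0]
    - [-5.8,0,0]
  roll: [0,0,0,0,0,0,0,0,0,0,0,0,0,0,0,0,0,0]

```text
time: 14.1
position: [0.5624, 0.0386, 0.0232]
tool_rot: [-0.328, 3.124, -0.001]
ft_force: [1.6, -5.7, -1.7]
grip_width: 0.321
grip_force: 8.0
```

```bash
python3 where.py
```

```text
t 14.1 TCP fix mm [16.7 35.9 23.2] yaw err -0.001 F fix [ 0.3 -5.9 -1.7] open 27.9 8.002464696764946
```

Emit:
move_arm:
  slide:
    - [-0.1,0,0]
    - [-0.2,0,0]
    - [-0.3,0,0]
    - [-0.4,0,0]
    - [-0.4,0,0]
  roll: [0,0,0,0,0]

```text
time: 14.6
position: [0.5658, 0.0394, 0.0233]
tool_rot: [0.328, -3.124, 0.001]
ft_force: [0.2, -6.5, -1.5]
grip_width: 0.317
grip_force: 8.0
```

```bash
python3 where.py
```

```text
t 14.6 TCP fix mm [20.3 35.9 23.3] yaw err -0.0009 F fix [-1.2 -6.4 -1.5] open 27.6 8.002390824258327
```

Emit:
move_arm:
  slide:
    - [0,-0.06,0]
    - [-0.1,-0.06,0]
    - [-0.2,-0.06,0]
    - [-0.3,-0.06,0]
    - [-0.3,-0.06,0]
  roll: [0,0,0,0,0]

```text
time: 15.1
position: [0.5676, 0.0397, 0.0232]
tool_rot: [0.328, -3.121, -0.001]
ft_force: [-4.0, -3.9, 2.1]
grip_width: 0.32
grip_force: 8.0
```

```bash
python3 where.py;  python3 - <<'E'
from h import *
im=cams.get_image('wrist'); cv2.imwrite('pics/w5.png',cv2.resize(im[100:320,160:440],None,fx=2.5,fy=2.5)[:,:,::-1])
E
```

```text
t 15.1 TCP fix mm [22.  35.9 23.2] yaw err -0.0008 F fix [-4.7 -3.   2.1] open 27.9 7.999549135565758
```

View pics/w5.png

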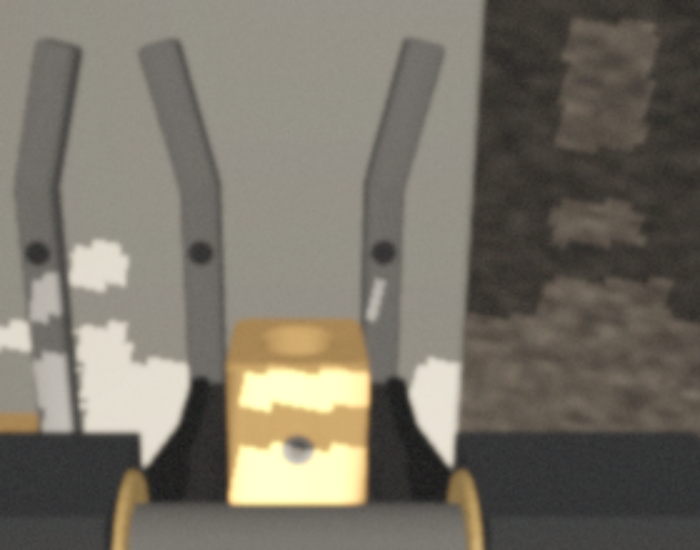

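The screw is still at (297,450), so no slip. The bore looks closed off with brass, and force appears just at the expected stop. A small nudge will confirm it.

Emit:
move_arm:
  slide:
    - [-0.05,0,0]
    - [-0.1,0,0]
    - [-0.1,0,0]
  roll: [0,0,0]

```text
time: 15.45
position: [0.5679, 0.0398, 0.0231]
tool_rot: [0.328, -3.12, -0.001]
ft_force: [-4.1, -4.7, 2.5]
grip_width: 0.32
grip_force: 8.0
```

```bash
python3 where.py
python3 - <<'E'
from h import *
im=cams.get_image('wrist')
for k in blobs(im,(10,60,60),(30,255,255),100):print(cv2.boundingRect(k))
h=cv2.cvtColor(im,cv2.COLOR_RGB2GRAY)[270:292,272:286]
print('screw rows', 270+np.average(np.arange(22),weights=(255-h.min(1).astype(float))**4))
E
```

```text
t 15.45 TCP fix mm [22.4 35.9 23.1] yaw err -0.0008 F fix [-5.  -3.7  2.5] open 27.8 7.9989273101091385
(124, 356, 355, 25)
(338, 287, 17, 60)
(204, 287, 16, 60)
(124, 264, 52, 10)
(249, 226, 61, 77)
screw rows 276.80408449907895
```

Emit:
move_arm:
  slide:
    - [0,0,0]
    - [0,0,0]
    - [0.3,0,0]
    - [0.7,0,0]
    - [1.1,0,0]
    - [1.5,0,0]
    - [1.9,0,0]
    - [2.3,0,0]
    - [2.7,0,0]
    - [3.1,0,0]
    - [3.5,0,0]
    - [3.5,0,0]
  roll: [0,0,0,0,0,0,0,0,0,0,0,0]
  squeeze: 20

```text
time: 16.7
position: [0.5346, 0.0326, 0.0232]
tool_rot: [0.328, -3.123, -0.001]
ft_force: [-0.4, -3.1, -1.6]
grip_width: 0.316
grip_force: 20.0
```

```bash
python3 where.py
python3 - <<'E'
from h import *
im=cams.get_image('wrist')
h=cv2.cvtColor(im,cv2.COLOR_RGB2GRAY)[270:292,272:286]
print('screw rows', 270+np.average(np.arange(22),weights=(255-h.min(1).astype(float))**4))
s,R=tool();print(100*R.T@(np.array([.6225,.2023,.014])-s['position']))
E
```

```text
t 16.7 TCP fix mm [-11.7  35.9  23.2] yaw err -0.0008 F fix [-1.1 -3.  -1.6] open 27.5 19.998923242092133
screw rows 276.2991297961853
[-12.10444337  14.77184672   0.91299498]
```

Emit:
move_arm:
  slide:
    - [0,0,-0.5]
    - [0,0,-2]
    - [0,0,-4]
    - [0,0,-5.5]
    - [-2,3,-5.5]
    - [-5,6,-5.5]
    - [-8,9,-5.5]
    - [-11,12,-5.5]
    - [-12.1,14.8,-5.5]
    - [-12.1,14.8,-5.5]
    - [-12.1,14.8,-5.5]
    - [-12.1,14.8,-4]
    - [-12.1,14.8,-2]
    - [-12.1,14.8,-1]
    - [-12.1,14.8,0]
    - [-12.1,14.8,0.4]
    - [-12.1,14.8,0.6]
    - [-12.1,14.8,0.7]
    - [-12.1,14.8,0.7]
  roll: [0,0,0,0,0,0,0,0,0,0,0,0,0,0,0,0,0,0,0]

```text
time: 18.65
position: [0.6236, 0.2027, 0.0169]
tool_rot: [-0.328, 3.124, 0.0]
ft_force: [0.2, 0.8, -2.2]
grip_width: 0.318
grip_force: 20.0
```

```bash
python3 where.py
```

```text
t 18.65 TCP fix mm [110.8 183.6  16.9] yaw err -0.0008 F fix [ 0.4  0.8 -2.2] open 27.7 19.996265396475792
```

Emit:
move_arm:
  slide:
    - [0,0,0.1]
    - [0,0,0.2]
    - [0,0,0.28]
    - [0,0,0.28]
  roll: [0,0,0,0]

```text
time: 19.05
position: [0.6234, 0.2027, 0.0141]
tool_rot: [-0.328, 3.124, 0.001]
ft_force: [-1.8, -0.1, 1.4]
grip_width: 0.325
grip_force: 20.0
```

```bash
python3 where.py;  python3 - <<'E'
from h import *
im=cams.get_image('wrist'); cv2.imwrite('pics/w6.png',im[:,:,::-1])
E
```

```text
t 19.05 TCP fix mm [110.6 183.7  14.1] yaw err -0.0008 F fix [-1.8  0.3  1.4] open 28.3 19.995646700263023
```

View pics/w6.png

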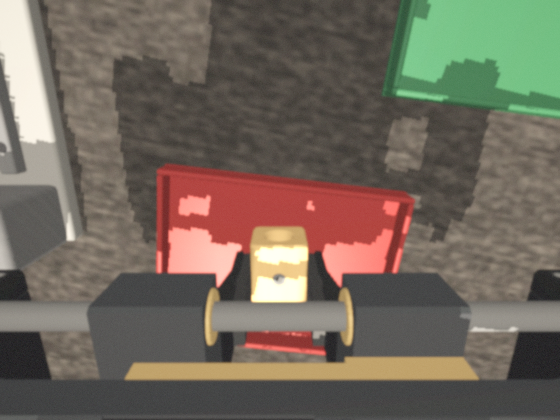

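The sleeve stands on the red tray's floor, clear of the walls: sleeve at (278,265), tray walls at columns 160 and 410. Release it and go back for the good one.

Emit:
move_arm:
  slide:
    - [0,0,0]
    - [0,0,0]
    - [0,0,0]
    - [0,0,-2]
    - [0,0,-5]
    - [0,0,-7.5]
    - [1,-4,-7.5]
    - [2.5,-8,-7.5]
    - [4,-13,-7.5]
    - [5.5,-17,-7.5]
    - [6.79,-22,-7.5]
    - [6.79,-22,-7.5]
    - [6.79,-22,-7.5]
    - [6.79,-22,-5]
    - [6.79,-22,-5]
  roll: [0,0,0,0,0,0,0,0,0,0,0,0,0,0,0]
  gripper: 5

```text
time: 20.6
position: [0.6004, -0.0242, 0.0608]
tool_rot: [0.332, -3.119, -0.002]
ft_force: [-0.4, -0.2, -0.9]
grip_width: 0.574
grip_force: 0.0
```

```bash
python3 where.py
```

```text
t 20.6 TCP fix mm [ 40.8 -33.5  60.8] yaw err 0.002 F fix [-0.4 -0.1 -0.9] open 49.9 0.0
```

Emit:
move_arm:
  slide:
    - [0,0,0]
    - [0,0,0]
    - [0,0,0]
  roll: [0,0,0]

```text
time: 20.9
position: [0.6032, -0.0262, 0.0645]
tool_rot: [-0.329, 3.123, 0.0]
ft_force: [0.0, 0.0, 0.6]
grip_width: 0.579
grip_force: 0.0
```

```bash
python3 where.py
```

```text
t 20.9 TCP fix mm [ 43.2 -36.   64.5] yaw err 0.0001 F fix [0.  0.  0.6] open 50.4 0.0
```

Emit:
move_arm:
  slide:
    - [0.05,-0.03,1]
    - [0.05,-0.03,2]
    - [0.05,-0.03,3]
    - [0.05,-0.03,3.7]
    - [0.05,-0.03,4.1]
    - [0.05,-0.03,4.1]
    - [0.05,-0.03,4.1]
  roll: [0,0,0,0,0,0,0]

```text
time: 21.6
position: [0.6022, -0.0272, 0.0226]
tool_rot: [-0.328, 3.124, -0.0]
ft_force: [0.6, 0.0, -0.1]
grip_width: 0.576
grip_force: 0.0
```

```bash
python3 where.py
```

```text
t 21.6 TCP fix mm [ 42.  -36.8  22.6] yaw err -0.0009 F fix [ 0.6 -0.1 -0.1] open 50.1 0.0
```

Emit:
move_arm:
  slide:
    - [0,0,0]
    - [0,0,0]
    - [0,0,0]
    - [0,0,0]
    - [0,0,0]
    - [0,0,0]
  roll: [0,0,0,0,0,0]
  gripper: 2
  squeeze: 8

```text
time: 22.2
position: [0.6022, -0.0271, 0.0228]
tool_rot: [-0.328, 3.124, 0.0]
ft_force: [0.1, -0.4, 1.4]
grip_width: 0.318
grip_force: 8.0
```

```bash
python3 where.py
```

```text
t 22.2 TCP fix mm [ 42.  -36.7  22.8] yaw err -0.0008 F fix [ 0.  -0.4  1.4] open 27.7 7.9999740421772
```

Withdraw by 55 mm.

Emit:
move_arm:
  slide:
    - [0,0,0]
    - [0.2,0.03,0]
    - [0.6,0.03,0]
    - [1,0.03,0]
    - [1.4,0.03,0]
    - [1.8,0.03,0]
    - [2.2,0.03,0]
    - [2.6,0.03,0]
    - [3,0.03,0]
    - [3.4,0.03,0]
    - [3.8,0.03,0]
    - [4.2,0.03,0]
    - [4.6,0.03,0]
    - [5,0.03,0]
    - [5.4,0.03,0]
    - [5.4,0.03,0]
  roll: [0,0,0,0,0,0,0,0,0,0,0,0,0,0,0,0]
  squeeze: 20

```text
time: 23.8
position: [0.5485, -0.0382, 0.0228]
tool_rot: [0.328, -3.124, -0.0]
ft_force: [0.1, -0.2, 6.9]
grip_width: 0.323
grip_force: 20.0
```

```bash
python3 where.py
python3 - <<'E'
from h import *
im=cams.get_image('wrist')
h=cv2.cvtColor(im,cv2.COLOR_RGB2GRAY)[270:292,272:286]
print('screw rows', 270+np.average(np.arange(22),weights=(255-h.min(1).astype(float))**4))
for k in blobs(im,(10,60,60),(30,255,255),100):print(cv2.boundingRect(k))
s,R=tool();print(100*R.T@(np.array([.4665,.294,.014])-s['position']))
E
```

```text
t 23.8 TCP fix mm [-12.8 -36.3  22.8] yaw err -0.001 F fix [ 0.  -0.2  6.9] open 28.1 20.00007927417755
screw rows 280.0122071406569
(124, 356, 356, 25)
(338, 287, 17, 60)
(204, 287, 16, 60)
(249, 232, 61, 71)
[ 1.12568376 34.20368572  0.88833171]
```

Emit:
move_arm:
  slide:
    - [0,0,-0.5]
    - [0,0,-2]
    - [0,0,-4]
    - [0,0,-6]
    - [0.2,4,-6]
    - [0.4,8,-6]
    - [0.6,13,-6]
    - [0.8,18,-6]
    - [1,23,-6]
    - [1.1,28,-6]
    - [1.1,32,-6]
    - [1.1,34.2,-6]
    - [1.1,34.2,-6]
    - [1.1,34.2,-6]
    - [1.1,34.2,-4]
    - [1.1,34.2,-2]
    - [1.1,34.2,-0.5]
    - [1.1,34.2,0.2]
    - [1.1,34.2,0.4]
    - [1.1,34.2,0.4]
  roll: [0,0,0,0,0,0,0,0,0,0,0,0,0,0,0,0,0,0,0,0]

```text
time: 25.85
position: [0.4678, 0.2939, 0.0188]
tool_rot: [-0.327, 3.124, 0.0]
ft_force: [-0.5, 0.3, -3.0]
grip_width: 0.314
grip_force: 20.0
```

```bash
python3 where.py; python3 -c "from h import*;print(tool()[0]['position'])"
```

```text
t 25.85 TCP fix mm [-22.6 305.3  18.8] yaw err -0.0014 F fix [-0.4  0.4 -3. ] open 27.3 19.99985083937645
[0.4677811  0.29390676 0.01883131]
```

Emit:
move_arm:
  slide:
    - [0,0,0.15]
    - [0,0,0.3]
    - [0,0,0.4]
    - [0,0,0.5]
    - [0,0,0.5]
  roll: [0,0,0,0,0]

```text
time: 26.35
position: [0.4675, 0.2944, 0.0138]
tool_rot: [-0.328, 3.124, 0.001]
ft_force: [-0.1, 0.5, -1.1]
grip_width: 0.318
grip_force: 20.0
```

```bash
python3 where.py
```

```text
t 26.35 TCP fix mm [-22.7 305.9  13.8] yaw err -0.0007 F fix [ 0.   0.5 -1.1] open 27.7 20.00005602836609
```

Down to 0.5 mm or less. I'll release, raise and look.

Emit:
move_arm:
  slide:
    - [0,0,0.03]
    - [0,0,0.03]
    - [0,0,0.03]
    - [0,0,0.03]
    - [0,0,-2]
    - [0,0,-5]
    - [0,0,-9]
    - [0,0,-13]
    - [0,0,-13]
    - [0,0,-13]
  roll: [0,0,0,0,0,0,0,0,0,0]
  gripper: 5

```text
time: 27.35
position: [0.468, 0.2946, 0.1447]
tool_rot: [-0.328, 3.122, 0.002]
ft_force: [-0.2, -0.3, 0.2]
grip_width: 0.576
grip_force: 0.0
```

```bash
python3 where.py
python3 - <<'E'
from h import *
w=cams.get_image('wrist');s=cams.get_image('scene');t=cams.get_image('top')
a=cv2.resize(w,(400,300));b=cv2.resize(t[150:300,120:320],(400,300));d=cv2.resize(s[150:300,100:300],(400,300))
cv2.imwrite('pics/end.png',np.vstack([np.hstack([a,b]),np.hstack([d,d*0])])[:,:,::-1])
E
```

```text
t 27.35 TCP fix mm [-22.2 306.  144.7] yaw err -0.0008 F fix [-0.3 -0.3  0.2] open 50.1 0.0
```

View pics/end.png

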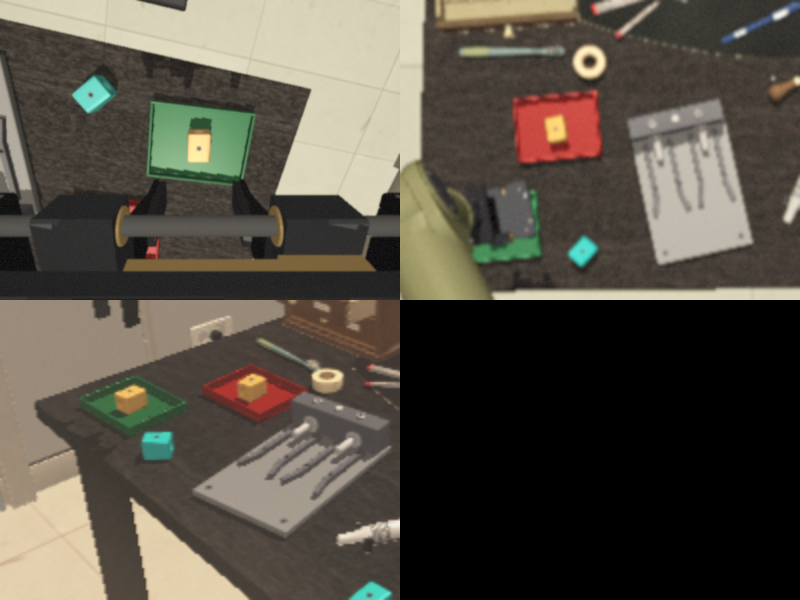

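The good sleeve lies mid-floor in the green tray (200,147 in the wrist panel) and the short one in the red tray (556,130 in the top panel). The tape, brush and marker haven't moved.

```bash
python3 -c "from bench import workorder;print(workorder.close_job())"
```

```text
the job is handed in; nothing more can be done
None
```

The job is handed in with no verdict returned: the right-lane sleeve went fully home and lies in the green tray, and the left-lane sleeve stopped short and lies in the red tray, at 27 s of the 59 s allowed.

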